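# Snap the rotor onto the mini-centrifuge

## Task

Make the mini-centrifuge ready to run: set the loose rotor over the spindle and press it down past the sprung balls until it clicks and sits fully home, then shut the clear lid over it. Leave the other things on the bench where they are and let go of everything.

Things in the scene. Friction and masses are not known exactly. Their poses are not given: they have to be found in the camera images.
- rotor_hub (a point): Rotor, loose, flat on the worktop at first: dished silver-grey disc 96 mm across, 15.5 mm high at its rim, with eight tube holes and an upright blue hub (plain cylinder 28 mm across, 14 to 46 mm above the underside; flat top at 46 mm) to grip from above. This point is on its axis 33 mm above its underside, 13 mm below the hub's top; z is the axis, upward.
- rotor: The same rotor; origin at the middle of its flat underside, z its axis, upward. A blind bore 16.5 mm wide and 35 mm deep with a widely rounded mouth opens there. Weight 0.07 to 0.12 kg.
- centrifuge: Mini-centrifuge: fixed round white drum 152 mm across with a bowl 122 mm across sunk in its top; rim 75 mm, bowl floor 50 mm above the worktop. Origin at worktop level on the spindle's axis; x points from the grey control panel at the front (100 mm from the middle) to the lid's hinge at the back, z up.
- spindle_seat (a point): Middle of the flat dark shoulder (36 mm across) round the spindle's foot, on the spindle's axis, 58 mm above the worktop; z upward. The rotor's underside rests on it when fully home: the hub's top is then 46 mm above this point.
- spindle_tip (a point): Top of the steel spindle, 33 mm above its shoulder; 14 mm thick, the top 11 mm tapering to 6 mm. Three sprung brass balls stand 3.5 mm out of it, 9 mm above the shoulder. A rotor laid on stands on them, about 10 mm above the shoulder; some 14 to 18 N downward on the hub snaps it past them, all the way down. The lid cannot shut over a rotor that stands high.
- lid (a joint): Angle in rad of the clear lid: 0 shut, growing as it opens upward and back, stop at 2.15; starts at 1.75 to 2.0, leaning back past upright. The hinge is stiff enough to stay open, a push under 2 N at the tab moves it; below about 0.4 rad it sinks shut by its own weight.
- lid_hinge (a point): Middle of the lid's hinge axis, 84 mm behind the spindle's axis, 78 mm above the worktop. The axis runs along the centrifuge's y.
- lid_tab (a point): Middle of the blue thumb tab at the lid's free edge, 165 mm from the hinge axis: 36 mm wide, 7 mm thick, standing 28 mm out from the lid's wall (middle 13 mm from its end). Axes of the lid: -x from hinge to tab, y along the hinge, z its upper side when shut, its back while open. The lid is a round cap 132 mm across that stands out 34 mm on the z side.
- timer: Bystander, to be left alone: small white timer with three coloured buttons, 62x62x18 mm; origin under its middle.
- vial_blue: Bystander, to be left alone: glass vial with blue cap, 21 mm wide, 50 mm tall; origin under its middle.
- vial_red: Bystander, to be left alone: glass vial with red cap, 21 mm wide, 50 mm tall; origin under its middle.
- pen: Bystander, to be left alone: marker pen with black cap, 131 mm long, 15 mm thick; origin under its middle.
- tweezers: Bystander, to be left alone: steel tweezers, 122 mm long, 8 mm high; origin under its middle.
- weigh_boat: Bystander, to be left alone: small white plastic weighing dish, 70x70x15 mm; origin under its middle.
Mind the look-alikes: they are no part of the job. Of the things shaped like the rotor, the aluminium one is meant.

How it is judged (in metres and radians):
On the way:
1. the rotor is snapped fully home on the spindle while the lid is still open (z of rotor_hub in the frame of spindle_seat between 0.029 and 0.0365 m and horizontal distance between rotor_hub and spindle_seat below 0.005 m and angle between rotor_hub's own z axis and vertical below 0.08 rad and value of joint lid above 0.6 rad), for 0.2 s.
At the end, for the whole second after the job is handed in: The rotor's underside is within 3.5 mm of the spindle's shoulder (past the balls), centred within 5 mm and level within 0.08 rad, at rest, and the lid is shut within 0.05 rad (z of rotor_hub in the frame of spindle_seat between 0.029 and 0.0365 m and horizontal distance between rotor_hub and spindle_seat below 0.005 m and angle between rotor_hub's own z axis and vertical below 0.08 rad and value of joint lid below 0.05 rad and linear speed of rotor below 0.02 m/s and velocity of joint lid below 0.1 rad/s); the robot touches nothing.
It fails at once if another thing on the bench is moved by more than 30 mm (distance of any of timer, vial_blue, vial_red, pen, tweezers, weigh_boat from where it was at the start of the episode above 0.03 m).
It also fails if it takes over 61 s, if anything falls off the work surface, if the arm or the gripper's body presses on something with over 40 N, if the wrist force passes 120 N, or if a joint passes its speed limit or range.

## Robot

A 6-joint arm with a two-finger parallel gripper is mounted at the origin on a cart in front of the work surface, level with it; the furniture and walls round the work are solid. World frame = base frame: x ahead of the robot, y to its left, z up, the work surface at z = 0. Lengths are in m, angles in degrees, forces in N, time in s.
With the tool pointing down it reaches from about 0.25 to 0.725 m from the base axis. Payload 9.7 kg.
Tool frame: the origin (TCP) lies at the very end of the fingers, on their centre line; the grasp point (between the pads) lies 19 mm behind it; z points along the fingers, y is the direction in which the jaws open and shut (so a half turn about z gives the same grasp; the last joint's range is limited). The gripper opens to 85 mm and grips with 20 to 120 N. Pads are 22 mm wide; open, the fingers measure 114 mm over their backs; the gripper's body (76 mm by 85 mm) begins 54 mm behind the grasp point. The pads swing forward as they close: fully open they stand 13 mm farther back than shut.
Start: joints at [-64.973, 4.979, 10.078, 95.1, 0, 90], TCP at [0.233, -0.498, 0.231] pointing down, gripper open.
Joint ranges: [-179.16, 179.16], [-48.56, 103.87], [-65.8, 70.77], [-126.05, 130.52], [-82.76, 87.17], [-180, 180]. Speed limits (degrees/s): [127.2, 127.2, 147.25, 180, 180, 180].

## Interface

Orientations are given as [roll, pitch, yaw] about the fixed x, y, z axes, in that order (R = Rz(yaw) Ry(pitch) Rx(roll)).
In Python, from workcell import bot, camera, ticket gives the robot as it stands.
- The arm moves only by the shell command python3 -m jog 'ROWS' [FORCE]. ROWS is a JSON object of lists of equal length, an entry for each row: "turn": the turn, a rotation vector about the world's x, y, z each as a share of 8 degrees, from -1 to 1, a list of three; "delta_pos": the shift along the world's x, y, z each as a share of 50 mm, from -1 to 1, a list of three; "hand": the opening, from -1 (shut) to 1 (fully open). A call has exactly 10 rows; each row shifts and turns the commanded pose from where the row before left it; what a row does not reach is not made up. A row lasts 1/10 s, in which the tool goes at most 50 mm and 8.59 degrees, less where a joint would pass 70% of its speed; a pose out of reach is approached as far as the arm can. A call with a number of a shift or a turn outside -1 to 1 is refused whole. A call with a gripper value outside its range is refused whole. The fingers move at their own pace and stop on an object; FORCE is the grip in N (left out, the last holds). Time passes only in rows, so rows that do not move let the fingers close, or fill a call up. It gives the time, the measured TCP pose, the force and the opening at its end, in the units of the state.
- bot.get_obs(): the state, without advancing time (a new reading comes with each control period).
- camera(name): name is "side" or "top" or "wrist"; returns a dict with "frame" (400x640x3 uint8, red, green, blue), "range_z" (400x640 float32, m along the optical axis (not along the pixel's ray), 0 where there is no reading), "fx", "fy", "cx", "cy" (pixels), "extrinsics" (4x4, takes a point from world to camera coordinates); the wrist camera has in their place "mount" (4x4, takes a point from camera to tool coordinates, whose origin is the TCP and whose axes are the flange's). Camera axes: x right, y up, looking along -z (the intrinsics and any distortion apply to the point x, -y, -z); pixel columns grow to the right and rows downward; lengths in m; the calibration is good to about 2 mm. The wrist camera is an equidistant fisheye: a pixel r from the principal point sees the ray r / f radians off the axis. A picture is of the moment at which its call begins: read the wrist's pose just before it.
- ticket.job_done(): hands the job in, once; it reports no verdict.
The state is a dict: "time": time; "q": joint angles; "qd": joint speeds; "joint_efforts": joint torques, N m; "ee_pos": TCP position; "tcp_rot": TCP orientation; "wrist_force": force on the tool from outside, world axes, zero at the start; "torque": the same for the moment, N m; "opening": finger opening in m.
Only numpy, scipy, OpenCV 4.12 (cv2) and the standard library are available. Lean on these libraries where they do the work, as an engineer would, in place of code of your own. Each camera call takes 0.05 s, during which the arm holds its last target.

## Working session

There is one attempt and no reset: what is moved stays moved. The work goes in short steps, Python scripts to look and compute and a shell command to move; the robot and the scene stay as the last step left them, time stands still between calls to the robot, and variables do not carry over. Pictures are saved under pics/ and viewed, and the job is handed in when it is done.

```bash
ls; mkdir -p pics
python3 - <<'E'
from workcell import bot,camera
import cv2,numpy as np
print(bot.get_obs())
for n in ["side","top","wrist"]:
    c=camera(n); cv2.imwrite(f"pics/{n}0.png",c["frame"][:,:,::-1])
    np.savez(f"pics/{n}0.npz",**c)
    print(n,{k:(np.round(v,4).tolist() if not np.isscalar(v) else v) for k,v in c.items() if k not in("frame","range_z")})
E
```

```text
pics
{'time': 0.0, 'q': array([-6.49754198e+01,  5.01163045e+00,  1.00343886e+01,  9.50993321e+01,
        1.20706495e-03,  8.99986866e+01]), 'qd': array([ 0.07322285, -0.07886586, -0.08789395, -0.08111886,  0.03532642,
        0.04661678]), 'joint_efforts': array([ 3.92955571e-04, -5.20385814e+01,  4.64807332e+01,  1.60393986e-02,
        2.11120806e-05, -2.35572116e-05]), 'ee_pos': array([ 0.23256309, -0.49816087,  0.23057739]), 'tcp_rot': array([-1.79923426e+02, -1.20881913e-03,  2.50258920e+01]), 'wrist_force': array([-0.61648717, -0.69187906, -0.05683322]), 'torque': array([ 0.01438028,  0.05788383, -0.01340796]), 'opening': 0.08527321237415597}
side {'fx': 485.8299817129481, 'fy': 485.8299817129481, 'cx': 315.6498569551394, 'cy': 196.28324668937188, 'extrinsics': [[0.9181, -0.3958, 0.0199, -0.495], [0.187, 0.477, 0.8588, -0.1512], [-0.3494, -0.7848, 0.5119, -1.371], [0.0, 0.0, 0.0, 1.0]]}
top {'fx': 417.84650631355044, 'fy': 417.84650631355044, 'cx': 325.345705595017, 'cy': 189.24441836907255, 'extrinsics': [[-0.0085, -1.0, -0.0039, 0.0045], [0.9867, -0.009, 0.1625, -0.5484], [-0.1625, -0.0025, 0.9867, -1.3173], [0.0, 0.0, 0.0, 1.0]]}
wrist {'fx': 309.70691628693146, 'fy': 309.70691628693146, 'cx': 315.9799150672356, 'cy': 195.24623488156024, 'mount': [[0.0011, 0.9659, 0.2588, 0.0654], [1.0, -0.0012, 0.0004, -0.0008], [0.0007, 0.2588, -0.9659, -0.1423], [0.0, 0.0, 0.0, 1.0]]}
```

View pics/top0.png

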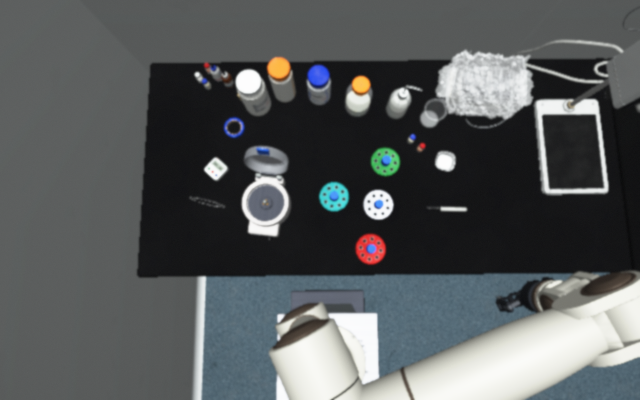

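View pics/side0.png

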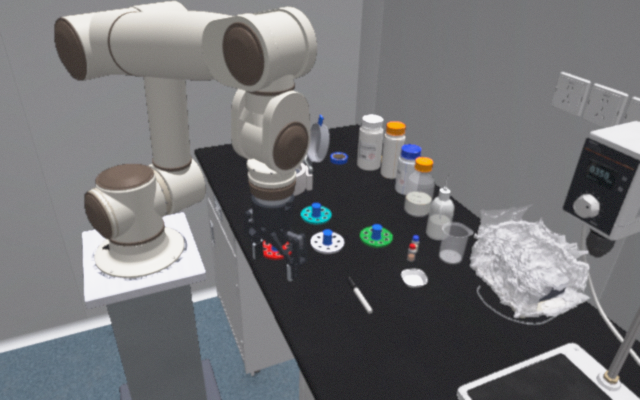

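View pics/wrist0.png

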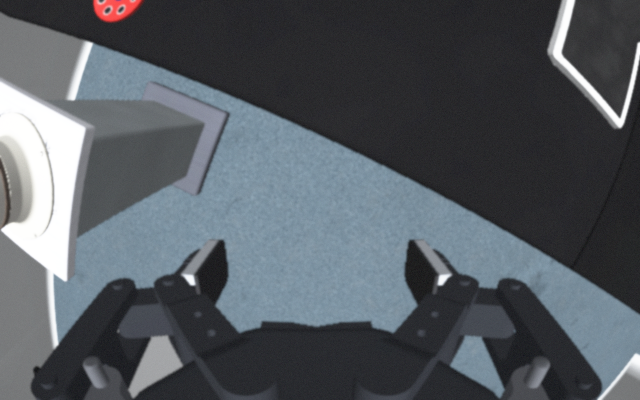

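Four things look like the rotor in the top view: cyan (334,196), green (385,161), white/grey (378,205) and red (370,249). Only the one at (378,205) is uncoloured, so it should be the aluminium rotor. I'll confirm that in an enlarged crop and measure.

```bash
cat > h.py <<'E'
import numpy as np,cv2
def ray(c,u,v):
    E=np.array(c["extrinsics"]);R=E[:3,:3];t=E[:3,3]
    d=np.array([(u-c["cx"])/c["fx"],-(v-c["cy"])/c["fy"],-1.])
    return -R.T@t, R.T@d
def onz(c,u,v,z):
    o,d=ray(c,u,v); return o+d*(z-o[2])/d[2]
def proj(c,p):
    E=np.array(c["extrinsics"]);q=E[:3,:3]@np.array(p)+E[:3,3]
    return c["cx"]+c["fx"]*q[0]/-q[2], c["cy"]-c["fy"]*q[1]/-q[2]
def wray(c,obs,u,v):
    from scipy.spatial.transform import Rotation as Ro
    x=u-c["cx"];y=v-c["cy"];r=np.hypot(x,y);th=r/c["fx"]
    d=np.array([np.sin(th)*x/r,-np.sin(th)*y/r,-np.cos(th)]) if r>0 else np.array([0,0,-1.])
    M=np.array(c["mount"]);Rt=Ro.from_euler("xyz",obs["tcp_rot"],degrees=True).as_matrix()
    return Rt@M[:3,3]+obs["ee_pos"], Rt@M[:3,:3]@d
def wonz(c,obs,u,v,z):
    o,d=wray(c,obs,u,v); return o+d*(z-o[2])/d[2]
def blobs(m,mn=8):
    n,l,s,ce=cv2.connectedComponentsWithStats(m.astype(np.uint8)); return [(ce[i].round(1).tolist(),s[i].tolist()) for i in range(1,n) if s[i][4]>=mn]
E
python3 - <<'E'
import numpy as np,cv2
from h import *
c=dict(np.load("pics/top0.npz")); f=c["frame"]
h=cv2.cvtColor(f,cv2.COLOR_RGB2HSV)
m=(h[...,0]>105)&(h[...,0]<125)&(h[...,1]>150)&(h[...,2]>100)
for b in blobs(m): print(b, onz(c,*b[0],.046).round(4))
# white disc centroid
y0,x0=185,360
w=(h[...,1]<60)&(h[...,2]>140); w[:185]=0;w[225:]=0;w[:,:355]=0;w[:,400:]=0
ys,xs=np.nonzero(w);print("disc",xs.min(),xs.max(),ys.min(),ys.max()); 
e=cv2.minEnclosingCircle(np.c_[xs,ys].astype(np.float32));print(e,onz(c,*e[0],.0155).round(4))
a=cv2.resize(f[140:270,310:430],None,fx=5,fy=4.5,interpolation=2)
b=cv2.resize(f[135:250,180:310],None,fx=5,fy=5,interpolation=2)
cv2.imwrite("pics/cropR.png",a[:,:,::-1]);cv2.imwrite("pics/cropC.png",b[:,:,::-1])
s=dict(np.load("pics/side0.npz"));cv2.imwrite("pics/cropS.png",cv2.resize(s["frame"][100:300,220:440],None,fx=3.5,fy=3,interpolation=2)[:,:,::-1])
E
```

```text
([317.9, 75.0], [307, 65, 23, 21, 380]) [0.9434 0.0217 0.046 ]
([213.4, 67.7], [212, 66, 4, 4, 10]) [0.9736 0.3795 0.046 ]
([204.4, 80.4], [203, 78, 4, 6, 17]) [0.9278 0.4086 0.046 ]
([233.9, 127.4], [224, 117, 21, 21, 115]) [0.7605 0.3035 0.046 ]
([412.8, 136.1], [410, 134, 6, 6, 26]) [ 0.7246 -0.2925  0.046 ]
([262.7, 150.6], [257, 149, 11, 5, 38]) [0.6798 0.2059 0.046 ]
([385.5, 160.5], [382, 157, 8, 8, 47]) [ 0.6424 -0.1992  0.046 ]
([333.6, 196.0], [330, 193, 8, 7, 41]) [ 0.5258 -0.0269  0.046 ]
([378.1, 203.9], [375, 201, 7, 7, 39]) [ 0.4986 -0.1706  0.046 ]
([370.4, 248.5], [367, 246, 8, 6, 38]) [ 0.3559 -0.142   0.046 ]
disc 364 393 190 219
((377.9534912109375, 204.093017578125), 15.046904563903809) [ 0.5019 -0.1739  0.0155]
```

View pics/cropR.png

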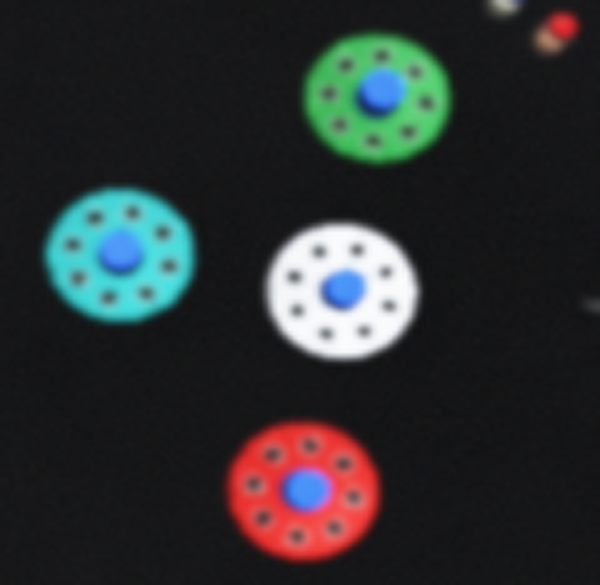

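View pics/cropC.png

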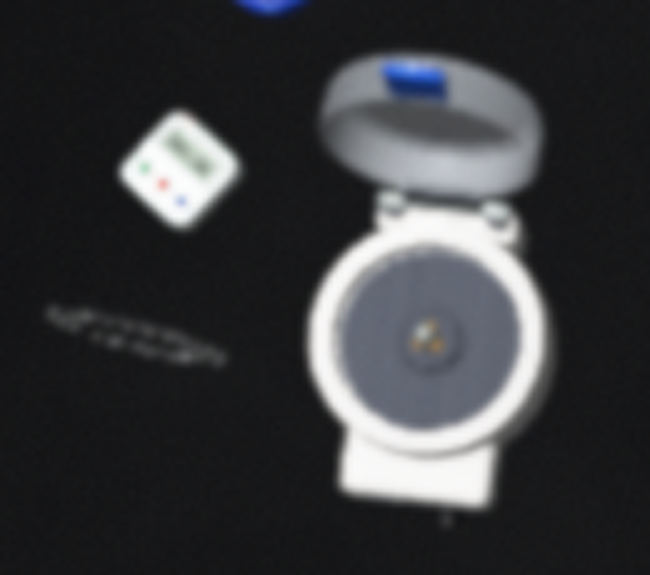

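View pics/cropS.png

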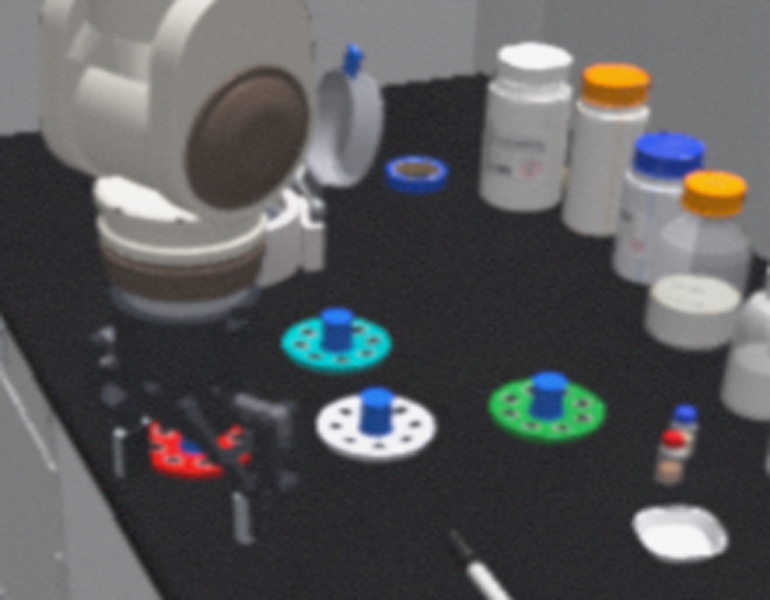

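The crop shows cyan, green, red and one uncoloured rotor at top (378,205). That one is the aluminium rotor. Next I'll measure the centrifuge: rim, spindle, hinge direction and lid tab.

Run:
```python
import numpy as np,cv2
from h import *
c=dict(np.load("pics/top0.npz")); f=c["frame"]; h=cv2.cvtColor(f,cv2.COLOR_RGB2HSV)
s=dict(np.load("pics/side0.npz")); hs=cv2.cvtColor(s["frame"],cv2.COLOR_RGB2HSV)
# two-view for rotor hub
m=(hs[...,0]>100)&(hs[...,0]<128)&(hs[...,1]>130)&(hs[...,2]>60)
for b in blobs(m,15): print("side",b,onz(s,*b[0],.035).round(4))
w=(h[...,1]<50)&(h[...,2]>170); w[:172]=0;w[242:]=0;w[:,:235]=0;w[:,300:]=0
cs,hi=cv2.findContours(w.astype(np.uint8),cv2.RETR_CCOMP,cv2.CHAIN_APPROX_NONE)
for k,q in enumerate(cs):
    if len(q)>60:
        e=cv2.fitEllipse(q); print(len(q),hi[0][k].tolist(),e,onz(c,*e[0],.075).round(4))
# dark bowl floor
# range-based: points in centrifuge
R=c["range_z"]; v,u=np.mgrid[0:400,0:640]
E=c["extrinsics"]; P=np.stack([(u-c["cx"])/c["fx"]*R,-(v-c["cy"])/c["fy"]*R,-R],-1)
W=(P-E[:3,3])@E[:3,:3]
sub=(slice(170,245),slice(235,300))
z=W[...,2]
rim=(abs(z-.075)<.006)&(R>0);rim[:175]=0;rim[236:]=0;rim[:,:235]=0;rim[:,295:]=0
pts=W[rim];print("rimpts",len(pts))
from scipy.optimize import least_squares
hull=cv2.convexHull(pts[:,:2].astype(np.float32));print(cv2.minEnclosingCircle(hull))
# panel
pan=(z>.01)&(z<.08)&w; 
spn=(z>.07)&(z<.1);spn[:190]=0;spn[215:]=0;spn[:,:252]=0;spn[:,282:]=0
print("spindle",W[spn].mean(0) if spn.any() else None,spn.sum())
lid=(z>.1);lid[:140]=0;lid[190:]=0;lid[:,:230]=0;lid[:,300:]=0
L=W[lid];print("lid",len(L),L.min(0),L.max(0))
tb=(h[...,0]>105)&(h[...,0]<128)&(h[...,1]>120);tb[:140]=0;tb[165:]=0;tb[:,:245]=0;tb[:,285:]=0
T=W[tb&(R>0)];print("tab",T.mean(0),np.median(T,0),T.min(0),T.max(0))
q=np.argwhere(tb)[:,::-1];print(cv2.minAreaRect(q.astype(np.float32)))
np.set_printoptions(linewidth=200,precision=0,suppress=True)
print((z[176:245:3,240:300:3]*1000))
```

```text
side ([320.4, 119.6], [319, 115, 4, 10, 28]) [0.8353 0.636  0.035 ]
side ([410.5, 151.1], [402, 144, 19, 15, 235]) [1.0323 0.2166 0.035 ]
side ([338.6, 159.8], [330, 153, 19, 12, 106]) [0.7386 0.2489 0.035 ]
side ([316.0, 208.7], [311, 202, 11, 15, 123]) [ 0.5254 -0.0329  0.035 ]
side ([376.2, 230.5], [372, 223, 11, 17, 135]) [ 0.6415 -0.2064  0.035 ]
side ([327.2, 235.9], [323, 228, 10, 17, 120]) [ 0.4975 -0.1781  0.035 ]
side ([415.5, 237.3], [412, 234, 8, 7, 39]) [ 0.7296 -0.278   0.035 ]
174 [4, 0, 2, -1] ((264.8273620605469, 204.7102508544922), (43.97441482543945, 59.99128723144531), 8.5117769241333) [0.4955 0.1918 0.075 ]
105 [-1, 2, -1, 1] ((265.0994873046875, 202.12478637695312), (37.194091796875, 37.66114044189453), 52.080326080322266) [0.5038 0.1911 0.075 ]
rimpts 559
((0.5135993361473083, 0.18756380677223206), 0.08420268446207047)
spindle [0.50271837 0.17961381 0.08069011] 29
lid 900 [ 0.32705236 -0.00363928  0.10002453] [0.65101086 0.24406866 1.38888818]
tab [0.6269804  0.17525949 0.24512378] [0.626678   0.17534738 0.2468814 ] [0.62205647 0.15886669 0.23092103] [0.6343683
[... 2190 characters left out ...]
  39.   43.   42.   46.   48.   45.   46.   19.    2.   -4.   -0.    3.   -1.    4.]
 [   2.   -3.    1.   40.   45.   49.   45.   36.   40.   39.   44.   43.   43.   10.    4.    2.   -0.   -0.   -1.    0.]
 [   5.   -2.    3. 1389.   41.   45.   42.   35.   41.   49.   47.   44.   41.    2.   -2.   -1.    0.   -0.   -3.   -2.]
 [  -1.    0.    3.    1.   -2.   -2.    4.    6.   -4.   27.   28.   37.   34.   -1.    4.    2.    5.   -4.    2.    1.]
 [   1.    0.    1.    0.    8.   -4.    2.   -4.   -2.    2.   -0.   -4.    2.    2.   -3.    3.    1.   -3.   -1.   -2.]
 [   0.    2.    5.   -1.    2.    1.    4.    2.   -3.   -2.    2.   -2.    1.    3.   -1.    3.    5.    2.    0.    4.]]
```

```bash
python3 -m jog '{"turn":[[0,0,-0.31],[0,0,-0.31],[0,0,-0.31],[0,0,-0.31],[0,0,-0.31],[0,0,-0.31],[0,0,-0.31],[0,0,-0.31],[0,0,-0.31],[0,0,-0.31]],"delta_pos":[[0.53,0.65,0],[0.53,0.65,0],[0.53,0.65,0],[0.53,0.65,0],[0.53,0.65,0],[0.53,0.65,0],[0.53,0.65,0],[0.53,0.65,0],[0.53,0.65,0],[0.53,0.65,0]],"hand":[1,1,1,1,1,1,1,1,1,1]}'
python3 -m jog '{"turn":[[0,0,0],[0,0,0],[0,0,0],[0,0,0],[0,0,0],[0,0,0],[0,0,0],[0,0,0],[0,0,0],[0,0,0]],"delta_pos":[[0,0,-0.3],[0,0,-0.3],[0,0,-0.3],[0,0,-0.3],[0,0,-0.3],[0,0,0],[0,0,0],[0,0,0],[0,0,0],[0,0,0]],"hand":[0.2,0.2,0.2,0.2,0.2,0.2,0.2,0.2,0.2,0.2]}'
python3 - <<'E'
from h import *
from workcell import bot,camera
o=bot.get_obs();c=camera("wrist");np.savez("pics/w1.npz",**c);cv2.imwrite("pics/w1.png",c["frame"][:,:,::-1])
print(o["ee_pos"],o["tcp_rot"],o["opening"],o["wrist_force"])
h=cv2.cvtColor(c["frame"],cv2.COLOR_RGB2HSV)
m=(h[...,0]>100)&(h[...,0]<128)&(h[...,1]>130)&(h[...,2]>60)
for b in blobs(m,30): print(b,wonz(c,o,*b[0],.046).round(4))
E
```

```text
time: 1.15
ee_pos: [0.4985, -0.1718, 0.2311]
tcp_rot: [-180.0, 0.0, 0.1]
wrist_force: [0.4, -0.4, -0.3]
opening: 0.0854
time: 2.15
ee_pos: [0.4979, -0.1735, 0.1569]
tcp_rot: [180.0, -0.1, 0.2]
wrist_force: [-0.7, 0.5, -0.4]
opening: 0.0509
[ 0.49791865 -0.17348116  0.15689217] [ 1.79982515e+02 -5.05695851e-02  2.21627225e-01] 0.05094999466744306 [-0.71745145  0.53325821 -0.43472917]
([4.0, 16.9], [0, 4, 12, 29, 220]) [0.7304 0.2294 0.046 ]
([347.9, 24.5], [331, 5, 36, 40, 1077]) [ 0.6391 -0.198   0.046 ]
([163.4, 156.7], [143, 140, 42, 34, 1071]) [ 0.5301 -0.0359  0.046 ]
([315.0, 185.1], [301, 167, 29, 37, 910]) [ 0.5039 -0.1718  0.046 ]
([288.2, 310.6], [276, 297, 26, 27, 550]) [ 0.3762 -0.1456  0.046 ]
```

View pics/w1.png

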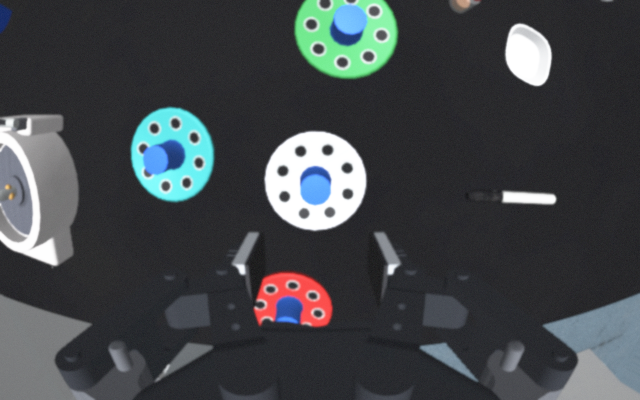

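The wrist view shows the pale aluminium rotor at (315,180), with the cyan, green and red rotors clear of it. I'll refine its centre from the disc outline and the bright hub top.

Run:
```python
from h import *
c=dict(np.load("pics/w1.npz"));o=dict(ee_pos=np.array([0.49791865,-0.17348116,0.15689217]),tcp_rot=np.array([179.9825,-.05057,.22163]))
f=c["frame"];h=cv2.cvtColor(f,cv2.COLOR_RGB2HSV)
w=(h[...,1]<60)&(h[...,2]>140);w[:125]=0;w[236:]=0;w[:,:258]=0;w[:,372:]=0
cs,_=cv2.findContours(w.astype(np.uint8),cv2.RETR_EXTERNAL,cv2.CHAIN_APPROX_NONE)
q=max(cs,key=len)[:,0]
def circ(P):
    A=np.c_[2*P,np.ones(len(P))];x=np.linalg.lstsq(A,(P**2).sum(1),rcond=None)[0];return x[:2],np.sqrt(x[2]+x[:2]@x[:2])
P=np.array([wonz(c,o,*p,.0155)[:2] for p in q.astype(float)]);print("disc",circ(P))
print(f[165:210:2,315].tolist())
t=(h[...,0]>100)&(h[...,0]<128)&(h[...,1]>100)&(h[...,2]>200);t[:150]=0;t[220:]=0;t[:,:290]=0;t[:,345:]=0
for b in blobs(t): print(b,wonz(c,o,*b[0],.046).round(4))
cs,_=cv2.findContours(t.astype(np.uint8),cv2.RETR_EXTERNAL,cv2.CHAIN_APPROX_NONE)
q=max(cs,key=len)[:,0];print("hub",circ(np.array([wonz(c,o,*p,.046)[:2] for p in q.astype(float)])))
```

```text
disc (array([ 0.49976764, -0.17172717]), np.float64(0.047742523770592675))
[[221, 229, 247], [66, 104, 192], [52, 90, 175], [43, 82, 164], [54, 96, 185], [94, 163, 253], [106, 181, 255], [104, 179, 255], [104, 179, 255], [101, 177, 255], [101, 175, 255], [100, 173, 255], [96, 172, 254], [92, 168, 254], [95, 170, 254], [94, 169, 254], [94, 168, 254], [92, 166, 254], [90, 165, 254], [99, 169, 254], [203, 229, 254], [255, 255, 255], [255, 255, 255]]
([314.8, 166.7], [310, 166, 11, 2, 12]) [ 0.5196 -0.1716  0.046 ]
([315.0, 188.7], [301, 174, 30, 31, 745]) [ 0.5008 -0.1718  0.046 ]
hub (array([ 0.5006559 , -0.17185073]), np.float64(0.012776580943498754))
```

```bash
python3 -m jog '{"turn":[[0,0,0],[0,0,0],[0,0,0],[0,0,0],[0,0,0],[0,0,0],[0,0,0],[0,0,0],[0,0,0],[0,0,0]],"delta_pos":[[0.046,0.036,-0.28],[0,0,-0.35],[0,0,-0.35],[0,0,-0.35],[0,0,-0.35],[0,0,-0.35],[0,0,-0.35],[0,0,-0.25],[0,0,-0.18],[0,0,0]],"hand":[0.2,0.2,0.2,0.2,0.2,0.2,0.2,0.2,0.2,0.2]}'
python3 -m jog '{"turn":[[0,0,0],[0,0,0],[0,0,0],[0,0,0],[0,0,0],[0,0,0],[0,0,0],[0,0,0],[0,0,0],[0,0,0]],"delta_pos":[[0,0,0],[0,0,0],[0,0,0],[0,0,0],[0,0,0],[0,0,0],[0,0,0],[0,0,0],[0,0,0],[0,0,0]],"hand":[-0.2,-0.7,-0.7,-0.7,-0.7,-0.7,-0.7,-0.7,-0.7,-0.7]}' 60
```

```text
time: 3.2
ee_pos: [0.4993, -0.1712, 0.0144]
tcp_rot: [-180.0, 0.1, 0.2]
wrist_force: [0.3, -0.5, -0.3]
opening: 0.0511
time: 4.2
ee_pos: [0.5006, -0.1718, 0.0168]
tcp_rot: [180.0, -0.1, 0.2]
wrist_force: [-0.5, 0.0, 6.5]
opening: 0.0264
```

```bash
python3 -m jog '{"turn":[[0,0,0],[0,0,0],[0,0,0],[0,0,0],[0,0,0],[0,0,0],[0,0,0],[0,0,0],[0,0,0],[0,0,0]],"delta_pos":[[0,0,0.1],[0,0,0.3],[0,0,0.4],[0,0,0.4],[0,0,0.4],[0,0,0.4],[0,0,0.4],[0,0,0.4],[0,0,0.3],[0,0,0.1]],"hand":[-0.7,-0.7,-0.7,-0.7,-0.7,-0.7,-0.7,-0.7,-0.7,-0.7]}'
python3 -m jog '{"turn":[[0,0,0],[0,0,0],[0,0,0],[0,0,0],[0,0,0],[0,0,0],[0,0,0],[0,0,0],[0,0,0],[0,0,0]],"delta_pos":[[-0.2,0.7,0],[-0.2,0.7,0],[-0.2,0.7,0],[-0.2,0.7,0],[-0.2,0.7,0],[-0.2,0.7,0],[-0.2,0.7,0],[-0.2,0.7,0],[-0.2,0.7,0],[-0.2,0.7,0]],"hand":[-0.7,-0.7,-0.7,-0.7,-0.7,-0.7,-0.7,-0.7,-0.7,-0.7]}'
python3 -m jog '{"turn":[[0,0,0],[0,0,0],[0,0,0],[0,0,0],[0,0,0],[0,0,0],[0,0,0],[0,0,0],[0,0,0],[0,0,0]],"delta_pos":[[0,0.2,0],[0,0.08,0],[0,0,0],[0,0,0],[0,0,0],[0,0,0],[0,0,0],[0,0,0],[0,0,0],[0,0,0]],"hand":[-0.7,-0.7,-0.7,-0.7,-0.7,-0.7,-0.7,-0.7,-0.7,-0.7]}'
python3 - <<'E'
from h import *
from workcell import bot,camera
o=bot.get_obs();c=camera("wrist");np.savez("pics/w2.npz",**c,**{k:o[k] for k in("ee_pos","tcp_rot")});cv2.imwrite("pics/w2.png",c["frame"][:,:,::-1])
print(o["ee_pos"],o["tcp_rot"],o["opening"],o["wrist_force"])
c=camera("side");np.savez("pics/s2.npz",**c);cv2.imwrite("pics/s2.png",c["frame"][:,:,::-1])
E
```

```text
time: 5.2
ee_pos: [0.5005, -0.1717, 0.178]
tcp_rot: [180.0, -0.1, 0.2]
wrist_force: [1.1, -0.4, -0.4]
opening: 0.0264
time: 6.2
ee_pos: [0.4075, 0.0755, 0.1758]
tcp_rot: [-175.5, 0.1, 7.4]
wrist_force: [-0.3, 0.1, -1.2]
opening: 0.0263
time: 7.2
ee_pos: [0.4091, 0.0807, 0.1759]
tcp_rot: [-175.2, 0.0, 7.9]
wrist_force: [0.4, -0.1, -1.2]
opening: 0.0265
[0.40914411 0.08073936 0.17587651] [-1.75186192e+02  4.63289433e-02  7.93084645e+00] 0.026478237070345828 [ 0.38565937 -0.07830993 -1.16261788]
```

View pics/w2.png

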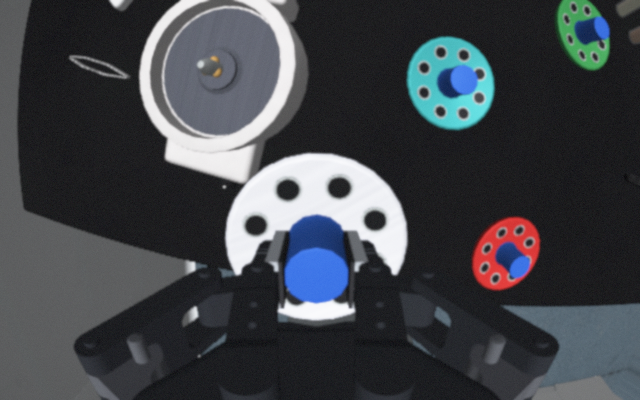

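View pics/s2.png

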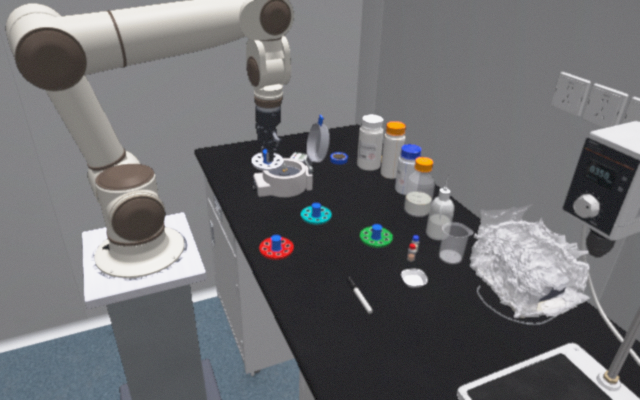

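Rotor held level on the jaws. The arm stopped short at y=0.08 with a small tilt, so I'll check the joints for a limit.

Run:
```python
from workcell import bot
import numpy as np
o=bot.get_obs();print(o["q"].round(2),o["tcp_rot"],o["ee_pos"],o["joint_efforts"].round(1))
from h import *
c=dict(np.load("pics/w2.npz"));f=c["frame"]
h=cv2.cvtColor(f,cv2.COLOR_RGB2HSV)
def circ(P):
    A=np.c_[2*P,np.ones(len(P))];x=np.linalg.lstsq(A,(P**2).sum(1),rcond=None)[0];return x[:2],np.sqrt(x[2]+x[:2]@x[:2])
print("tip ~",wonz(c,c,201,64,.091))
cv2.imwrite("pics/w2c.png",cv2.resize(f[0:190,130:310],None,fx=3.6,fy=3,interpolation=2)[:,:,::-1])
d=(h[...,2]<150)&(h[...,2]>70);d[:5]=0;d[145:]=0;d[:,:150]=0;d[:,290:]=0
print(blobs(d,200))
w=(h[...,1]<40)&(h[...,2]>170);w[185:]=0;w[:,:130]=0;w[:,310:]=0
cs,hi=cv2.findContours(w.astype(np.uint8),cv2.RETR_CCOMP,cv2.CHAIN_APPROX_NONE)
for k,q in enumerate(cs):
    if len(q)>100:
        P=np.array([wonz(c,c,*p,.075)[:2] for p in q[:,0].astype(float)]);print(len(q),hi[0][k],circ(P))
```

```text
[  7.88 -14.06 -14.    90.11   4.82 179.94] [-1.75184340e+02  4.52856045e-02  7.93466385e+00] [0.40913672 0.08075416 0.17588115] [ -0.  -31.9  47.4   0.    0.3   0. ]
tip ~ [0.50264304 0.19299474 0.091     ]
[([172.6, 60.2], [150, 5, 106, 132, 1720]), ([222.0, 70.6], [165, 9, 115, 126, 11166]), ([273.6, 124.9], [244, 93, 46, 52, 583])]
157 [ 1 -1 -1 -1] (array([0.42105149, 0.12054845]), np.float64(0.01963066015584253))
946 [-1  1  3 -1] (array([0.49415379, 0.18689812]), np.float64(0.06941532868212734))
346 [-1  3 -1  2] (array([0.50059406, 0.18516583]), np.float64(0.054085453034125465))
```

View pics/w2c.png

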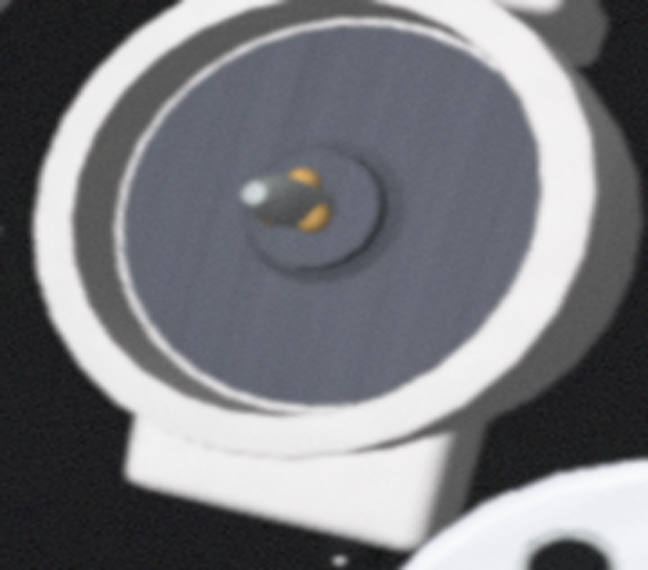

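Joint 6 sat at its 180° end stop. The rotor is round, so I'll yaw the tool to about 70°, level it, and look at the spindle again.

```bash
python3 -m jog '{"turn":[[0,0,0.97],[0,0,0.97],[0,0,0.97],[0,0,0.97],[0,0,0.97],[0,0,0.97],[0,0,0.97],[0,0,0.97],[-0.2,-0.56,0],[0,0,0]],"delta_pos":[[0,0,0],[0.1,0,0],[0.1,0,0],[0.1,0,0],[0.1,0,0],[0.1,0,0],[0.1,0,0],[0.2,0,0],[0.2,0,0],[0,0,0]],"hand":[-0.7,-0.7,-0.7,-0.7,-0.7,-0.7,-0.7,-0.7,-0.7,-0.7]}'
python3 -m jog '{"turn":[[0,0,0],[0,0,0],[0,0,0],[0,0,0],[0,0,0],[0,0,0],[0,0,0],[0,0,0],[0,0,0],[0,0,0]],"delta_pos":[[0,0,0],[0,0,0],[0,0,0],[0,0,0],[0,0,0],[0,0,0],[0,0,0],[0,0,0],[0,0,0],[0,0,0]],"hand":[-0.7,-0.7,-0.7,-0.7,-0.7,-0.7,-0.7,-0.7,-0.7,-0.7]}'
python3 - <<'E'
from h import *
from workcell import bot,camera
o=bot.get_obs();c=camera("wrist");np.savez("pics/w3.npz",**c,**{k:o[k] for k in("ee_pos","tcp_rot")});cv2.imwrite("pics/w3.png",c["frame"][:,:,::-1])
print(o["ee_pos"],o["tcp_rot"],o["opening"],o["wrist_force"],o["q"].round(1))
E
```

```text
time: 8.3
ee_pos: [0.4593, 0.0811, 0.176]
tcp_rot: [180.0, 0.0, 70.0]
wrist_force: [0.2, 0.7, -0.2]
opening: 0.0263
time: 9.3
ee_pos: [0.4591, 0.0808, 0.1759]
tcp_rot: [-179.9, 0.0, 70.0]
wrist_force: [-0.9, -0.2, -1.4]
opening: 0.0261
[0.45911567 0.08078489 0.17586858] [-1.79941305e+02  2.15073231e-02  7.00130323e+01] 0.02612450399326524 [-0.85050471 -0.15613798 -1.35933425] [ 10.   -7.2  -8.1  89.2   0.  120. ]
```

View pics/w3.png

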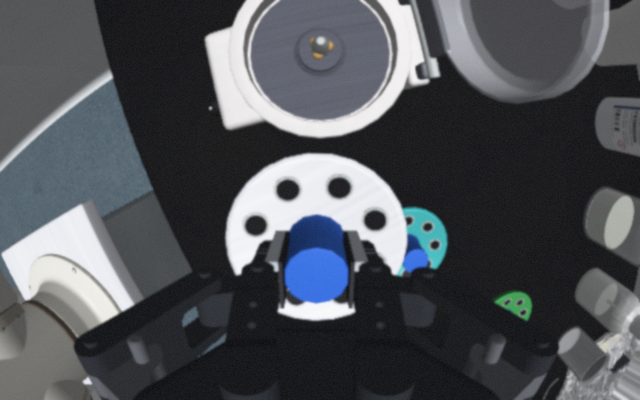

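The spindle tip shows at (320,43) and its shoulder at about (320,49). The hinge and lid are at the upper right, and the rotor is held level. I'll compute the spindle position, and the rotor's offset in the hand.

Run:
```python
from h import *
c=dict(np.load("pics/w3.npz"));f=c["frame"]
h=cv2.cvtColor(f,cv2.COLOR_RGB2HSV)
def circ(P):
    A=np.c_[2*P,np.ones(len(P))];x=np.linalg.lstsq(A,(P**2).sum(1),rcond=None)[0];return x[:2].round(4),np.sqrt(x[2]+x[:2]@x[:2]).round(4)
for p in [(320,42),(320,44)]: print("tip",wonz(c,c,*p,.091).round(4))
print("shoulder",wonz(c,c,320,49.5,.058).round(4))
w=(h[...,1]<40)&(h[...,2]>150);w[140:]=0;w[:,:205]=0;w[:,412:]=0
cs,hi=cv2.findContours(w.astype(np.uint8),cv2.RETR_CCOMP,cv2.CHAIN_APPROX_NONE)
for k,q in enumerate(cs):
    if len(q)>100: print(len(q),[circ(np.array([wonz(c,c,*p,z)[:2] for p in q[:,0].astype(float)])) for z in (.05,.075)])
# balls centroid: orange
b=(h[...,0]>8)&(h[...,0]<25)&(h[...,1]>120);b[80:]=0;b[:,:300]=0;b[:,345:]=0
for x in blobs(b,3): print("ball",x[0],x[1][4],wonz(c,c,*x[0],.067).round(4))
t=(h[...,0]>100)&(h[...,0]<128)&(h[...,1]>100)&(h[...,2]>200);t[240:]&=True;t[:235]=0;t[310:]=0;t[:,:280]=0;t[:,352:]=0
cs,_=cv2.findContours(t.astype(np.uint8),cv2.RETR_EXTERNAL,cv2.CHAIN_APPROX_NONE)
q=max(cs,key=len)[:,0];print(cv2.minEnclosingCircle(q))
for z in (.18,.195,.205):
    e,r=circ(np.array([wonz(c,c,*p,z)[:2] for p in q.astype(float)]));print("hubtop z",z,e-c["ee_pos"][:2],r)
q=c["frame"]; d=(h[...,1]<40)&(h[...,2]>200);d[:150]=0;d[:, :220]=0;d[:,412:]=0;d[225:]=0
cs,_=cv2.findContours(d.astype(np.uint8),cv2.RETR_EXTERNAL,cv2.CHAIN_APPROX_NONE)
q=max(cs,key=len)[:,0]; q=np.array([p for p in q if p[1]<222])
for z in (.17,.175,.18):
    e,r=circ(np.array([wonz(c,c,*p,z)[:2] for p in q.astype(float)]));print("disc z",z,e-c["ee_pos"][:2],r)
ct=dict(np.load("pics/top0.npz"))
print("top tip",onz(ct,264.5,200.8,.091))
cv2.imwrite("pics/w3c.png",cv2.resize(f[0:90,270:370],None,fx=7,fy=6,interpolation=2)[:,:,::-1])
```

```text
tip [0.5021 0.1928 0.091 ]
tip [0.5015 0.1913 0.091 ]
shoulder [0.5028 0.1938 0.058 ]
1136 [(array([0.4979, 0.1943]), np.float64(0.0727)), (array([0.4963, 0.1895]), np.float64(0.066))]
ball [330.4, 45.8] 9 [0.511  0.1922 0.067 ]
ball [317.1, 55.6] 28 [0.4981 0.188  0.067 ]
((316.0, 275.5), 30.923391342163086)
hubtop z 0.18 [-0.00521567 -0.01288489] 0.0158
hubtop z 0.195 [-0.00221567 -0.00478489] 0.0141
hubtop z 0.205 [-0.00021567  0.00061511] 0.0129
disc z 0.17 [0.00548433 0.01711511] 0.0322
disc z 0.175 [0.00608433 0.01861511] 0.0312
disc z 0.18 [0.00668433 0.02011511] 0.0301
top tip [0.50585822 0.1906726  0.091     ]
```

View pics/w3c.png

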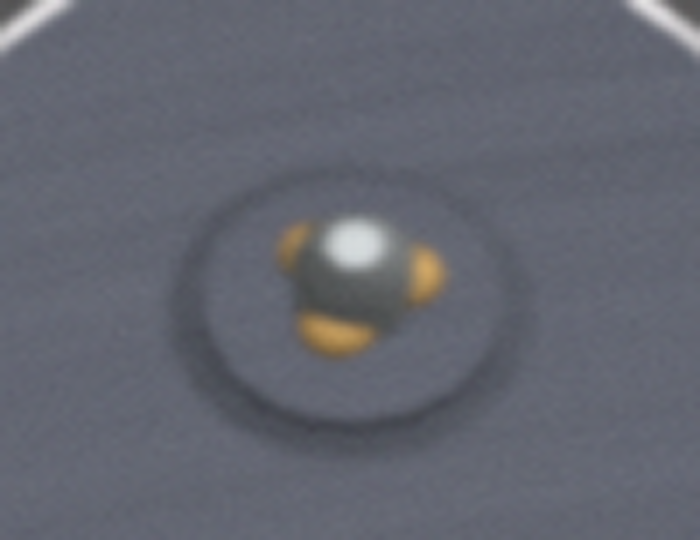

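```bash
python3 -m jog '{"turn":[[0,0,0],[0,0,0],[0,0,0],[0,0,0],[0,0,0],[0,0,0],[0,0,0],[0,0,0],[0,0,0],[0,0,0]],"delta_pos":[[0.1,0.26,0],[0.17,0.44,0],[0.2,0.52,0],[0.2,0.52,0],[0.1,0.26,0],[0.1,0.254,0],[0,0,-0.2],[0,0,-0.4],[0,0,-0.4],[0,0,-0.1]],"hand":[-0.7,-0.7,-0.7,-0.7,-0.7,-0.7,-0.7,-0.7,-0.7,-0.7]}'
python3 - <<'E'
from h import *
from workcell import bot,camera
o=bot.get_obs();c=camera("wrist");cv2.imwrite("pics/w4.png",c["frame"][:,:,::-1])
print(o["ee_pos"],o["tcp_rot"],o["opening"],o["wrist_force"],o["q"].round(1))
E
```

```text
time: 10.35
ee_pos: [0.5013, 0.1924, 0.1181]
tcp_rot: [-179.8, 0.2, 70.0]
wrist_force: [0.1, 0.7, -1.5]
opening: 0.0264
[0.50131741 0.19238054 0.11814545] [-1.79786002e+02  1.71364282e-01  6.99750618e+01] 0.026374601261568934 [ 0.06636458  0.72888052 -1.51472048] [ 21.    2.7  -4.8  82.7   0.  131. ]
```

View pics/w4.png

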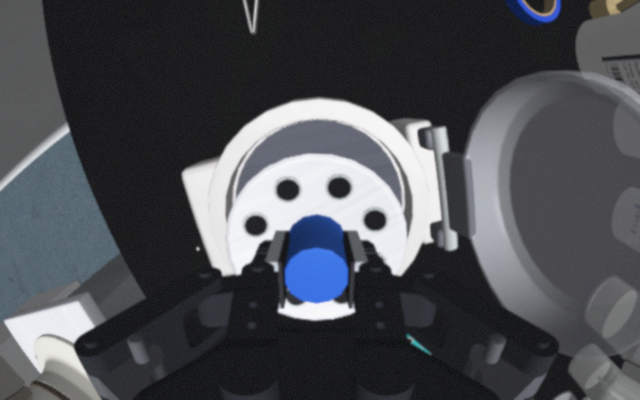

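The rotor is over the bowl. The hinge is at about (440,190), the lid is clear to the right and nothing is touching. I'll descend gently.

```bash
python3 -m jog '{"turn":[[0,0,0],[0,0,0],[0,0,0],[0,0,0],[0,0,0],[0,0,0],[0,0,0],[0,0,0],[0,0,0],[0,0,0]],"delta_pos":[[0.02,0.02,0],[0,0,-0.08],[0,0,-0.08],[0,0,-0.08],[0,0,-0.08],[0,0,-0.08],[0,0,0],[0,0,0],[0,0,0],[0,0,0]],"hand":[-0.7,-0.7,-0.7,-0.7,-0.7,-0.7,-0.7,-0.7,-0.7,-0.7]}'
```

```text
time: 11.4
ee_pos: [0.5037, 0.1945, 0.1011]
tcp_rot: [-180.0, 0.0, 70.0]
wrist_force: [-0.2, -1.0, -0.6]
opening: 0.0262
```

```bash
python3 -m jog '{"turn":[[0,0,0],[0,0,0],[0,0,0],[0,0,0],[0,0,0],[0,0,0],[0,0,0],[0,0,0],[0,0,0],[0,0,0]],"delta_pos":[[0,0,-0.06],[0,0,-0.06],[0,0,-0.06],[0,0,-0.06],[0,0,0],[0,0,0],[0,0,0],[0,0,0],[0,0,0],[0,0,0]],"hand":[-0.7,-0.7,-0.7,-0.7,-0.7,-0.7,-0.7,-0.7,-0.7,-0.7]}'
```

```text
time: 12.4
ee_pos: [0.5036, 0.1945, 0.0889]
tcp_rot: [-179.9, 0.0, 70.0]
wrist_force: [0.9, 0.3, -0.8]
opening: 0.026
```

```bash
python3 -m jog '{"turn":[[0,0,0],[0,0,0],[0,0,0],[0,0,0],[0,0,0],[0,0,0],[0,0,0],[0,0,0],[0,0,0],[0,0,0]],"delta_pos":[[0,0,-0.03],[0,0,-0.03],[0,0,-0.03],[0,0,0],[0,0,0],[0,0,0],[0,0,0],[0,0,0],[0,0,0],[0,0,0]],"hand":[-0.7,-0.7,-0.7,-0.7,-0.7,-0.7,-0.7,-0.7,-0.7,-0.7]}'
```

```text
time: 13.4
ee_pos: [0.5037, 0.1943, 0.0848]
tcp_rot: [-180.0, 0.0, 70.0]
wrist_force: [-0.8, -2.5, 5.6]
opening: 0.0263
```

Contact with the balls comes at the expected height, with 5.6 N. Now I press down.

```bash
python3 -m jog '{"turn":[[0,0,0],[0,0,0],[0,0,0],[0,0,0],[0,0,0],[0,0,0],[0,0,0],[0,0,0],[0,0,0],[0,0,0]],"delta_pos":[[0,0,-0.03],[0,0,-0.03],[0,0,-0.03],[0,0,-0.03],[0,0,-0.02],[0,0,0],[0,0,0],[0,0,0],[0,0,0],[0,0,0]],"hand":[-0.7,-0.7,-0.7,-0.7,-0.7,-0.7,-0.7,-0.7,-0.7,-0.7]}'
```

```text
time: 14.4
ee_pos: [0.5031, 0.1942, 0.0763]
tcp_rot: [-179.9, 0.1, 70.0]
wrist_force: [2.6, -2.2, -16.7]
opening: 0.0262
```

```bash
python3 -m jog '{"turn":[[0,0,0],[0,0,0],[0,0,0],[0,0,0],[0,0,0],[0,0,0],[0,0,0],[0,0,0],[0,0,0],[0,0,0]],"delta_pos":[[0,0,-0.03],[0,0,-0.02],[0,0,-0.01],[0,0,0],[0,0,0],[0,0,0],[0,0,0],[0,0,0],[0,0,0],[0,0,0]],"hand":[-0.7,-0.7,-0.7,-0.7,-0.7,-0.7,-0.7,-0.7,-0.7,-0.7]}'
```

```text
time: 15.4
ee_pos: [0.5036, 0.1943, 0.0749]
tcp_rot: [-180.0, 0.0, 70.0]
wrist_force: [-2.1, -4.4, -5.1]
opening: 0.0263
```

```bash
python3 -m jog '{"turn":[[0,0,0],[0,0,0],[0,0,0],[0,0,0],[0,0,0],[0,0,0],[0,0,0],[0,0,0],[0,0,0],[0,0,0]],"delta_pos":[[0,0,-0.02],[0,0,-0.02],[0,0,-0.02],[0,0,0],[0,0,0],[0,0,0],[0,0,0],[0,0,0],[0,0,0],[0,0,0]],"hand":[-0.7,-0.7,-0.7,-0.7,-0.7,-0.7,-0.7,-0.7,-0.7,-0.7]}'
```

```text
time: 16.4
ee_pos: [0.5037, 0.1944, 0.0747]
tcp_rot: [179.9, -0.1, 70.0]
wrist_force: [-9.4, -8.4, 16.9]
opening: 0.0263
```

It stops hard at TCP z 0.0747 with +17 N, which matches fully home. Releasing and lifting to check.

```bash
python3 -m jog '{"turn":[[0,0,0],[0,0,0],[0,0,0],[0,0,0],[0,0,0],[0,0,0],[0,0,0],[0,0,0],[0,0,0],[0,0,0]],"delta_pos":[[0,0,0.02],[0,0,0],[0,0,0],[0,0,0],[0,0,0],[0,0,0],[0,0,0],[0,0,0.2],[0,0,0.4],[0,0,0.4]],"hand":[0.2,0.2,0.2,0.2,0.2,0.2,0.2,0.2,0.2,0.2]}'
python3 -m jog '{"turn":[[0,0,0],[0,0,0],[0,0,0],[0,0,0],[0,0,0],[0,0,0],[0,0,0],[0,0,0],[0,0,0],[0,0,0]],"delta_pos":[[-0.3,-0.3,0.5],[-0.3,-0.3,0.5],[-0.3,-0.3,0.5],[-0.2,-0.2,0.5],[-0.2,-0.2,0.5],[-0.2,-0.2,0.5],[0,0,0.3],[0,0,0],[0,0,0],[0,0,0]],"hand":[-1,-1,-1,-1,-1,-1,-1,-1,-1,-1]}'
python3 - <<'E'
from h import *
from workcell import bot,camera
o=bot.get_obs();c=camera("wrist");np.savez("pics/w5.npz",**c,**{k:o[k] for k in("ee_pos","tcp_rot")});cv2.imwrite("pics/w5.png",c["frame"][:,:,::-1])
print(o["ee_pos"],o["tcp_rot"],o["opening"],o["wrist_force"],o["q"].round(1))
c=camera("side");np.savez("pics/s5.npz",**c);cv2.imwrite("pics/s5.png",cv2.resize(c["frame"][90:230,200:400],None,fx=4,fy=4,interpolation=2)[:,:,::-1])
c=camera("top");np.savez("pics/t5.npz",**c)
E
```

```text
time: 17.4
ee_pos: [0.5035, 0.1944, 0.1234]
tcp_rot: [-179.9, 0.0, 70.0]
wrist_force: [0.1, 0.6, 1.5]
opening: 0.0512
time: 18.4
ee_pos: [0.4285, 0.1195, 0.2863]
tcp_rot: [-179.9, 0.1, 70.0]
wrist_force: [0.2, 0.4, 0.3]
opening: -0.0001
[0.42846882 0.11951929 0.28634254] [-1.79872971e+02  7.22276748e-02  7.00220142e+01] -6.33673114704189e-05 [0.17421143 0.38699234 0.30947351] [ 15.6  -7.5   4.  101.7   0.  125.6]
```

View pics/w5.png

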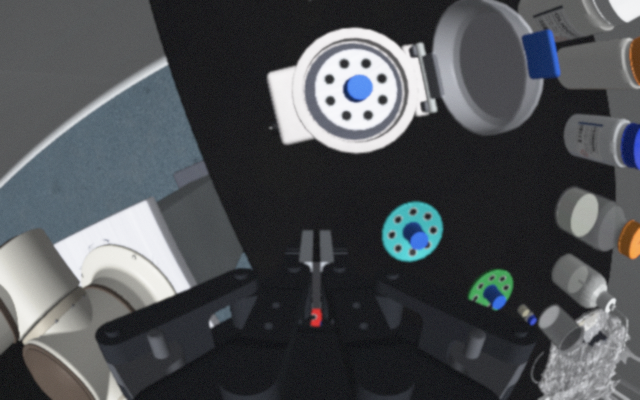

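View pics/s5.png

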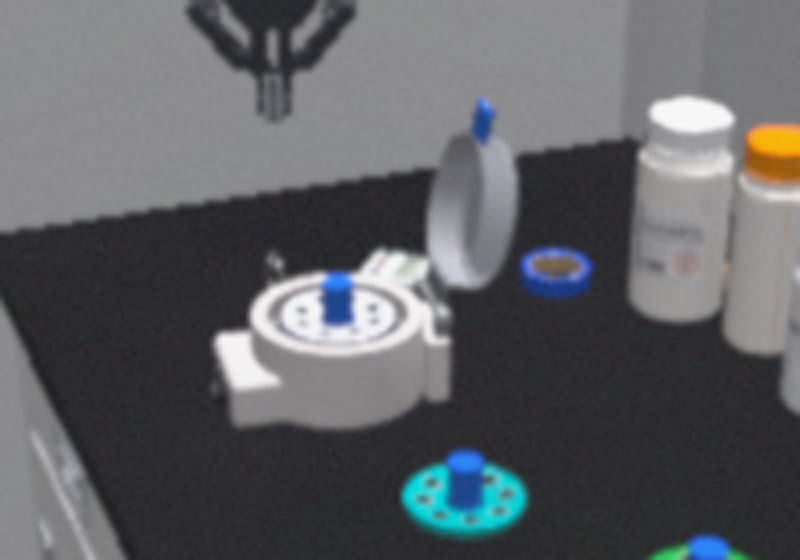

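The rotor sits centred and level in the bowl (wrist view (358,88)). The lid is still open, with the tab at wrist (541,54). I'll triangulate the hub top, tab and hinge.

Run:
```python
from h import *
w=dict(np.load("pics/w5.npz"));s=dict(np.load("pics/s5.npz"));t=dict(np.load("pics/t5.npz"))
def tri(rs):
    A=np.zeros((3,3));b=np.zeros(3)
    for o,d in rs:
        d=d/np.linalg.norm(d);M=np.eye(3)-np.outer(d,d);A+=M;b+=M@o
    x=np.linalg.solve(A,b);return x.round(4),[round(float(np.linalg.norm((np.eye(3)-np.outer(d,d)/(d@d))@(x-o))),4) for o,d in rs]
def bl(c,lo=100):
    h=cv2.cvtColor(c["frame"],cv2.COLOR_RGB2HSV);return (h[...,0]>100)&(h[...,0]<128)&(h[...,1]>110)&(h[...,2]>lo)
for b in blobs(bl(s,60)&np.pad(np.ones((100,120),bool),((100,200),(270,250))),10):print("side",b)
m=bl(t);m[:140]=0;m[215:]=0;m[:,:240]=0;m[:,300:]=0
for b in blobs(m,10):print("top",b)
for b in blobs(bl(w,80),100):print("wrist",b)
h=cv2.cvtColor(w["frame"],cv2.COLOR_RGB2HSV)
m=bl(w,215);m[110:]=0;m[:,:340]=0;m[:,380:]=0
for b in blobs(m,50):print("wrist hubtop",b, [wonz(w,w,*b[0],z).round(4) for z in(.104,.114)])
print("hinge mid",wonz(w,w,424,77,.078).round(4), "panel",wonz(w,w,294,107,.045).round(4))
# disc
d=(h[...,1]<50)&(h[...,2]>180);n,l,st,ce=cv2.connectedComponentsWithStats(d.astype(np.uint8));k=l[70,340] ;print("disc",k,st[k],wonz(w,w,356,89,.0735).round(4))
```

```text
side ([320.2, 119.8], [318, 115, 6, 10, 36])
side ([338.7, 158.5], [330, 151, 19, 14, 147])
side ([283.9, 163.9], [281, 157, 7, 14, 85])
top ([262.5, 150.7], [257, 148, 12, 6, 59])
wrist ([541.6, 54.3], [522, 29, 39, 49, 1416])
wrist ([357.6, 87.7], [344, 75, 28, 26, 564])
wrist ([632.1, 144.1], [621, 123, 19, 47, 498])
wrist ([415.5, 235.8], [403, 222, 26, 28, 489])
wrist ([494.9, 297.3], [484, 285, 23, 25, 336])
wrist hubtop ([359.5, 86.6], [348, 75, 24, 24, 458]) [array([0.5024, 0.1944, 0.104 ]), array([0.5008, 0.194 , 0.114 ])]
hinge mid [0.5836 0.1842 0.078 ] panel [0.4275 0.1995 0.045 ]
disc 9 [ 315   49   82   81 3981] [0.5025 0.1942 0.0735]
```

Run:
```python
from h import *
w=dict(np.load("pics/w5.npz"));s=dict(np.load("pics/s5.npz"));t=dict(np.load("pics/t5.npz"))
def tri(rs):
    A=np.zeros((3,3));b=np.zeros(3)
    for o,d in rs:
        d=d/np.linalg.norm(d);M=np.eye(3)-np.outer(d,d);A+=M;b+=M@o
    x=np.linalg.solve(A,b);return x.round(4),[round(float(np.linalg.norm((np.eye(3)-np.outer(d,d)/(d@d))@(x-o))),4) for o,d in rs]
W=wray(w,w,541.6,54.3);S=ray(s,320.2,119.8);T=ray(t,262.5,150.7)
for n,r in(("all",[W,S,T]),("ws",[W,S]),("wt",[W,T]),("st",[S,T])):print(n,*tri(r))
a=np.radians(-7.1);X=np.array([np.cos(a),np.sin(a)])
H=np.array([0.5030,0.1943])+.084*X
p=tri([W,S,T])[0];dx=(p[:2]-H)@X;dy=(p[:2]-H)@[-X[1],X[0]];print("H",H,"tab rel",dx,dy,p[2]-.078,"th",np.arctan2(p[2]-.078,-dx),np.hypot(dx,p[2]-.078))
th0=np.arctan2(p[2]-.078,-dx)
for th in np.r_[th0,1.6,1.4,1.2,1,.8,.6,.4,.2,0]:
    for off in (.0,.012,):  # offset on z side of tab
        q=np.array([-.165*np.cos(th)+np.sin(th)*off, .078+.165*np.sin(th)+np.cos(th)*off])
        print(round(th,2),off,(H+q[0]*X).round(4),q[1].round(4),end=" | ")
    print()
```

```text
all [0.6284 0.1778 0.2355] [0.0005, 0.0012, 0.0016]
ws [0.6275 0.1783 0.2357] [0.0003, 0.0003]
wt [0.6306 0.1778 0.2324] [0.0004, 0.0004]
st [0.6282 0.1772 0.236 ] [0.0014, 0.0014]
H [0.58635588 0.18391748] tab rel 0.04247784937705838 -0.0008738517918527771 0.15749999999999997 th 1.8342291123409518 0.16312761166553028
1.83 0.0 [0.629  0.1786] 0.2373 | 1.83 0.012 [0.6405 0.1772] 0.2342 | 
1.6 0.0 [0.5911 0.1833] 0.2429 | 1.6 0.012 [0.603  0.1818] 0.2426 | 
1.4 0.0 [0.5585 0.1874] 0.2406 | 1.4 0.012 [0.5703 0.1859] 0.2426 | 
1.2 0.0 [0.527  0.1913] 0.2318 | 1.2 0.012 [0.5381 0.1899] 0.2361 | 
1.0 0.0 [0.4979 0.1949] 0.2168 | 1.0 0.012 [0.5079 0.1937] 0.2233 | 
0.8 0.0 [0.4723 0.1981] 0.1964 | 0.8 0.012 [0.4808 0.1971] 0.2047 | 
0.6 0.0 [0.4512 0.2007] 0.1712 | 0.6 0.012 [0.4579 0.1999] 0.1811 | 
0.4 0.0 [0.4355 0.2027] 0.1423 | 0.4 0.012 [0.4402 0.2021] 0.1533 | 
0.2 0.0 [0.4259 0.2039] 0.1108 | 0.2 0.012 [0.4283 0.2036] 0.1225 | 
0.0 0.0 [0.4226 0.2043] 0.078 | 0.0 0.012 [0.4226 0.2043] 0.09 |
```

Tab measured at (0.628, 0.178, 0.236), lid angle about 1.83 rad, centrifuge yaw about −7°. I'll take the closed fingers over and behind the tab.

```bash
python3 -m jog '{"turn":[[0,0,0],[0,0,0],[0,0,0],[0,0,0],[0,0,0],[0,0,0],[0,0,0],[0,0,0],[0,0,0],[0,0,0]],"delta_pos":[[0.4,0.1,0.15],[0.5,0.12,0.1],[0.6,0.13,0],[0.6,0.13,0],[0.6,0.13,0],[0.6,0.13,0],[0.6,0.13,0],[0.5,0.12,0],[0.34,0.1,0],[0,0,0]],"hand":[-1,-1,-1,-1,-1,-1,-1,-1,-1,-1]}'
python3 - <<'E'
from h import *
from workcell import bot,camera
o=bot.get_obs();print(o["ee_pos"],o["tcp_rot"],o["wrist_force"],o["q"].round(1))
c=camera("side");np.savez("pics/s6.npz",**c);cv2.imwrite("pics/s6.png",cv2.resize(c["frame"][60:230,200:400],None,fx=4,fy=3.5,interpolation=2)[:,:,::-1])
E
```

```text
time: 19.55
ee_pos: [0.6672, 0.1745, 0.2966]
tcp_rot: [-179.8, 0.1, 70.0]
wrist_force: [-0.3, -1.1, 0.2]
opening: -0.0003
[0.66716827 0.17449938 0.29655705] [-1.79766927e+02  1.43955010e-01  7.00216555e+01] [-0.26365811 -1.1007134   0.17826589] [ 14.7  30.5  49.6 109.4   0.  124.6]
```

View pics/s6.png

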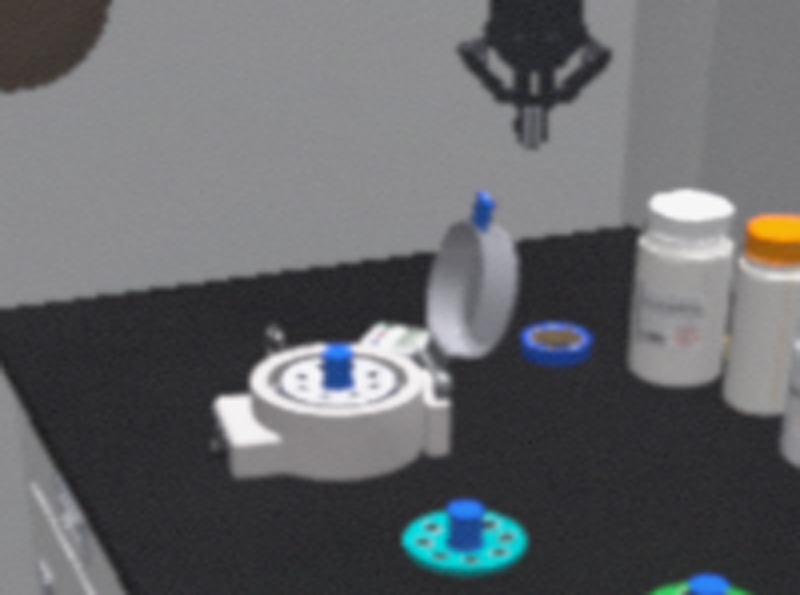

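The fingers are above and behind the tab, with the tip at crop (533,143) and the tab at (484,210). Descending behind it.

```bash
python3 -m jog '{"turn":[[0,0,0],[0,0,0],[0,0,0],[0,0,0],[0,0,0],[0,0,0],[0,0,0],[0,0,0],[0,0,0],[0,0,0]],"delta_pos":[[0,0,-0.2],[0,0,-0.2],[0,0,-0.2],[0,0,-0.2],[0,0,-0.2],[0,0,-0.2],[0,0,-0.16],[0,0,0],[0,0,0],[0,0,0]],"hand":[-1,-1,-1,-1,-1,-1,-1,-1,-1,-1]}'
python3 - <<'E'
from h import *
from workcell import bot,camera
c=camera("side");cv2.imwrite("pics/s7.png",cv2.resize(c["frame"][60:230,200:400],None,fx=4,fy=3.5,interpolation=2)[:,:,::-1])
E
```

```text
time: 20.6
ee_pos: [0.6656, 0.174, 0.2327]
tcp_rot: [-180.0, -0.0, 70.0]
wrist_force: [-0.7, -0.9, 0.8]
opening: 0.0
```

View pics/s7.png

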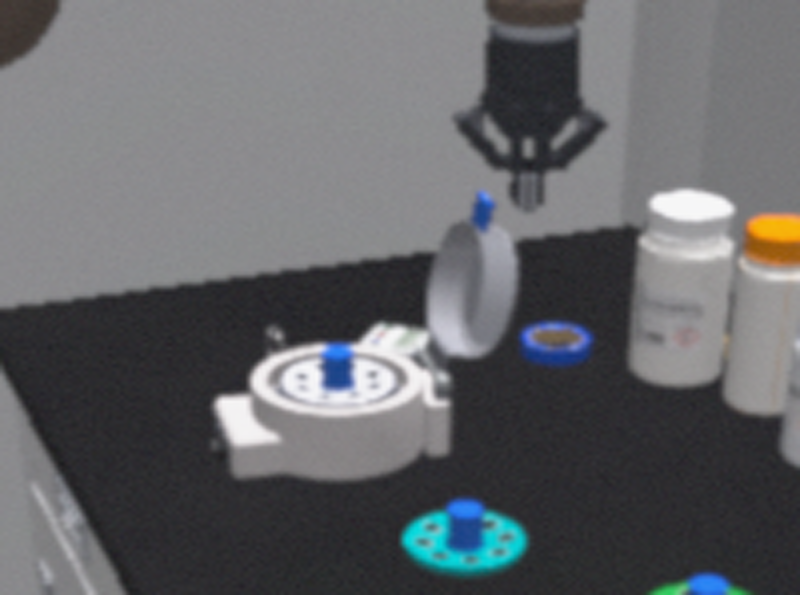

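The tip is behind the tab and level with it (tip (527,205), tab (484,210)). Pulling it forward.

```bash
python3 -m jog '{"turn":[[0,0,0],[0,0,0],[0,0,0],[0,0,0],[0,0,0],[0,0,0],[0,0,0],[0,0,0],[0,0,0],[0,0,0]],"delta_pos":[[-0.14,0.018,-0.03],[-0.14,0.018,-0.03],[-0.15,0.018,0],[-0.15,0.018,0],[-0.15,0.018,0],[-0.15,0.018,0.02],[-0.15,0.018,0.04],[-0.15,0.018,0.04],[-0.15,0.018,0.02],[-0.14,0.018,0]],"hand":[-1,-1,-1,-1,-1,-1,-1,-1,-1,-1]}'
python3 - <<'E'
from h import *
from workcell import bot,camera
c=camera("side");cv2.imwrite("pics/s8.png",cv2.resize(c["frame"][60:230,200:400],None,fx=4,fy=3.5,interpolation=2)[:,:,::-1])
E
```

```text
time: 21.65
ee_pos: [0.5915, 0.183, 0.2351]
tcp_rot: [-180.0, 0.0, 70.0]
wrist_force: [1.1, 0.3, 1.2]
opening: 0.0005
```

View pics/s8.png

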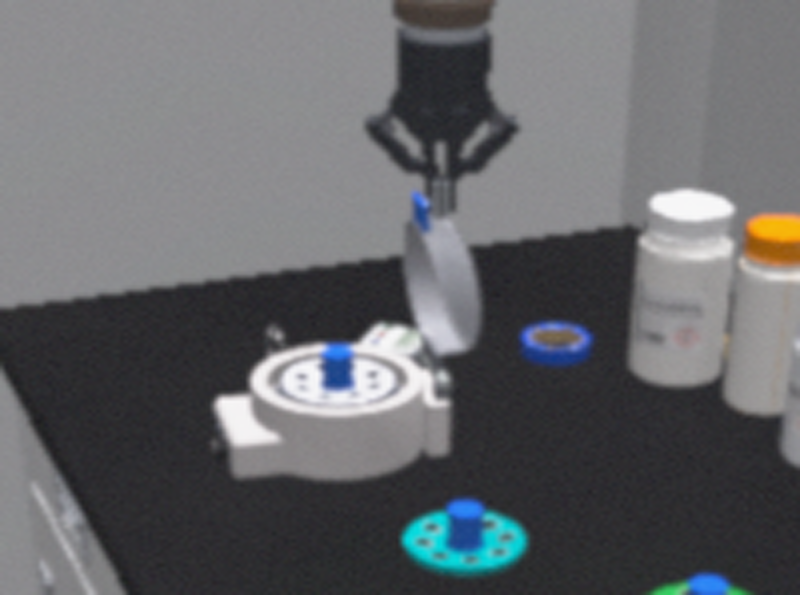

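```bash
python3 -m jog '{"turn":[[0,0,0],[0,0,0],[0,0,0],[0,0,0],[0,0,0],[0,0,0],[0,0,0],[0,0,0],[0,0,0],[0,0,0]],"delta_pos":[[-0.24,0.03,0.01],[-0.24,0.03,0.01],[-0.24,0.03,0],[-0.24,0.03,-0.02],[-0.2,0.025,-0.07],[-0.2,0.025,-0.1],[-0.2,0.025,-0.11],[-0.18,0.023,-0.12],[-0.18,0.023,-0.13],[-0.18,0.023,-0.14]],"hand":[-1,-1,-1,-1,-1,-1,-1,-1,-1,-1]}'
python3 - <<'E'
from h import *
from workcell import bot,camera
c=camera("side");cv2.imwrite("pics/s9.png",cv2.resize(c["frame"][60:230,200:400],None,fx=4,fy=3.5,interpolation=2)[:,:,::-1])
E
```

```text
time: 22.7
ee_pos: [0.4867, 0.1962, 0.2012]
tcp_rot: [-180.0, 0.0, 70.0]
wrist_force: [-0.1, -0.9, -0.5]
opening: -0.0003
```

View pics/s9.png

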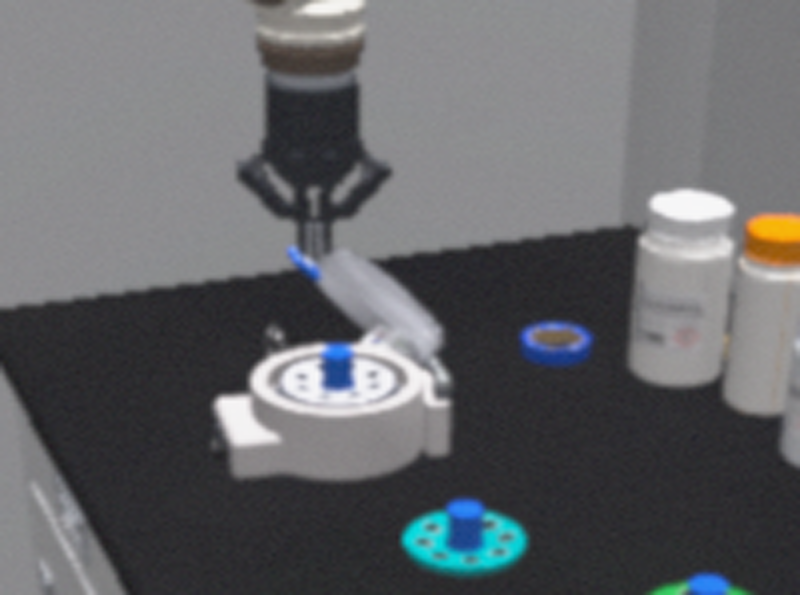

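The lid has followed to about 0.8 rad, with the tip pressing at the tab (crop (305,250)). Continuing down the arc.

```bash
python3 -m jog '{"turn":[[0,0,0],[0,0,0],[0,0,0],[0,0,0],[0,0,0],[0,0,0],[0,0,0],[0,0,0],[0,0,0],[0,0,0]],"delta_pos":[[-0.17,0.021,-0.15],[-0.17,0.021,-0.15],[-0.16,0.02,-0.16],[-0.13,0.015,-0.19],[-0.12,0.015,-0.2],[-0.12,0.015,-0.2],[-0.07,0.008,-0.18],[-0.06,0.008,-0.18],[-0.06,0.008,-0.18],[0,0,0]],"hand":[-1,-1,-1,-1,-1,-1,-1,-1,-1,-1]}'
python3 - <<'E'
from h import *
from workcell import bot,camera
c=camera("side");cv2.imwrite("pics/s10.png",cv2.resize(c["frame"][60:230,200:400],None,fx=4,fy=3.5,interpolation=2)[:,:,::-1])
E
```

```text
time: 23.75
ee_pos: [0.4333, 0.2025, 0.1205]
tcp_rot: [-179.8, 0.1, 70.0]
wrist_force: [-1.2, -0.2, 0.3]
opening: -0.0003
```

View pics/s10.png

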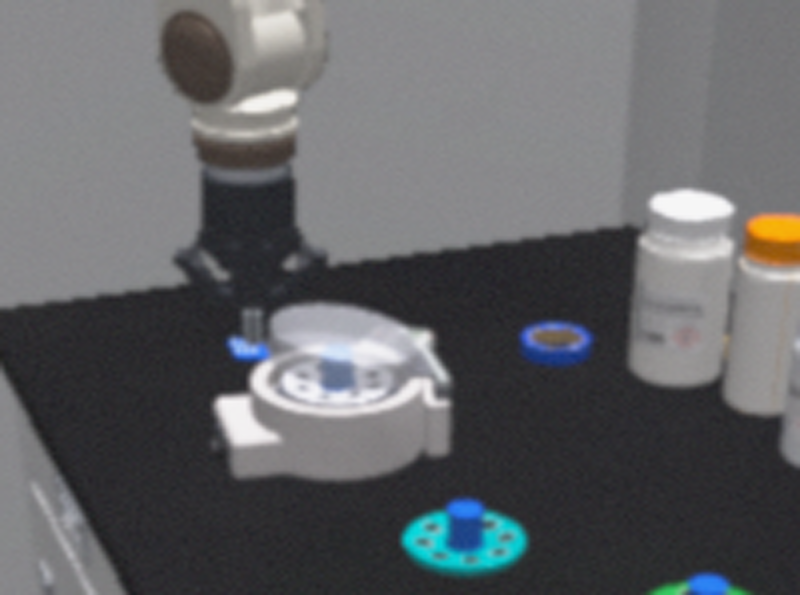

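The lid is at about 0.2 rad. I'll back off upward and let it sink by its own weight.

```bash
python3 -m jog '{"turn":[[0,0,0],[0,0,0],[0,0,0],[0,0,0],[0,0,0],[0,0,0],[0,0,0],[0,0,0],[0,0,0],[0,0,0]],"delta_pos":[[-0.1,0,0.1],[-0.2,0,0.3],[-0.2,0,0.5],[-0.2,0,0.5],[-0.2,0,0.5],[-0.2,-0.2,0.4],[0,-0.3,0],[0,-0.3,0],[0,-0.3,0],[0,-0.2,0]],"hand":[-1,-1,-1,-1,-1,-1,-1,-1,-1,-1]}'
python3 -m jog '{"turn":[[0,0,0],[0,0,0],[0,0,0],[0,0,0],[0,0,0],[0,0,0],[0,0,0],[0,0,0],[0,0,0],[0,0,0]],"delta_pos":[[0,0,0],[0,0,0],[0,0,0],[0,0,0],[0,0,0],[0,0,0],[0,0,0],[0,0,0],[0,0,0],[0,0,0]],"hand":[-1,-1,-1,-1,-1,-1,-1,-1,-1,-1]}'
python3 - <<'E'
from h import *
from workcell import bot,camera
o=bot.get_obs();w=camera("wrist");w.update({k:o[k] for k in("ee_pos","tcp_rot")});cv2.imwrite("pics/w11.png",w["frame"][:,:,::-1])
c=camera("side");cv2.imwrite("pics/s11.png",cv2.resize(c["frame"][60:230,200:400],None,fx=4,fy=3.5,interpolation=2)[:,:,::-1])
np.savez("pics/w11.npz",**w);np.savez("pics/s11.npz",**c);t=camera("top");np.savez("pics/t11.npz",**t);cv2.imwrite("pics/t11.png",t["frame"][:,:,::-1])
def bl(c,lo=60):
    h=cv2.cvtColor(c["frame"],cv2.COLOR_RGB2HSV);return (h[...,0]>100)&(h[...,0]<128)&(h[...,1]>110)&(h[...,2]>lo)
for n,x in(("w",w),("s",c),("t",t)):
  for b in blobs(bl(x),20):print(n,b)
E
```

```text
time: 24.8
ee_pos: [0.3792, 0.137, 0.2379]
tcp_rot: [180.0, -0.0, 70.0]
wrist_force: [-1.0, 0.8, -0.3]
opening: -0.0
time: 25.8
ee_pos: [0.3791, 0.1377, 0.2369]
tcp_rot: [-179.9, 0.0, 70.0]
wrist_force: [0.6, -0.3, -0.3]
opening: -0.0001
w ([341.1, 101.4], [321, 83, 35, 39, 671])
w ([461.3, 248.4], [447, 234, 29, 30, 574])
w ([531.6, 308.4], [520, 296, 24, 26, 365])
w ([563.6, 329.3], [560, 324, 8, 11, 63])
s ([410.4, 151.0], [401, 144, 20, 16, 250])
s ([338.6, 158.5], [330, 151, 19, 14, 147])
s ([261.2, 168.8], [256, 165, 10, 7, 40])
s ([316.1, 208.6], [311, 202, 11, 15, 125])
s ([376.2, 230.4], [372, 223, 11, 17, 136])
s ([275.9, 241.5], [271, 234, 10, 17, 139])
s ([415.6, 237.1], [412, 234, 8, 7, 47])
t ([213.2, 67.2], [211, 65, 5, 6, 21])
t ([318.0, 75.1], [307, 64, 23, 24, 435])
t ([204.3, 80.4], [202, 77, 6, 7, 28])
t ([233.6, 127.0], [223, 116, 22, 23, 204])
t ([412.7, 135.9], [409, 133, 8, 7, 38])
t ([385.5, 160.2], [382, 156, 8, 9, 61])
t ([333.5, 195.8], [330, 192, 8, 9, 59])
t ([370.6, 248.5], [367, 245, 8, 8, 53])
```

View pics/s11.png

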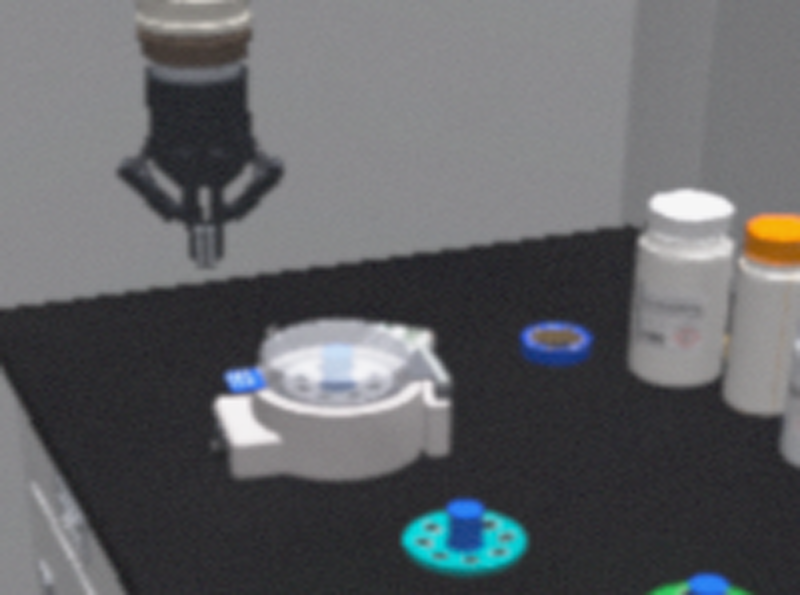

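View pics/w11.png

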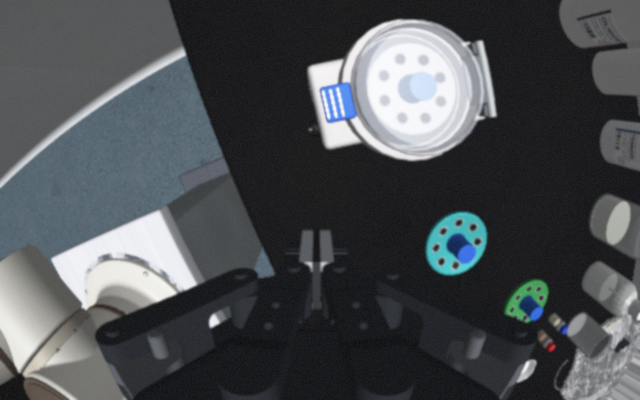

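View pics/t11.png

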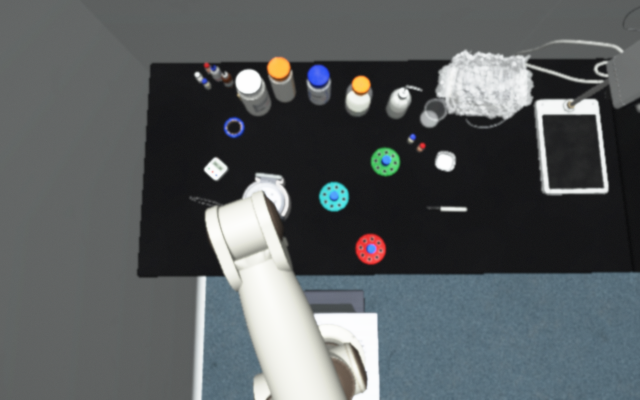

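The lid is down: tab at side (261,169), and the rotor visible through the clear lid. Bystanders look unmoved. I'll measure the tab height to check the angle.

Run:
```python
from h import *
w=dict(np.load("pics/w11.npz"));s=dict(np.load("pics/s11.npz"))
def tri(rs):
    A=np.zeros((3,3));b=np.zeros(3)
    for o,d in rs:
        d=d/np.linalg.norm(d);M=np.eye(3)-np.outer(d,d);A+=M;b+=M@o
    x=np.linalg.solve(A,b);return x.round(4),[round(float(np.linalg.norm((np.eye(3)-np.outer(d,d)/(d@d))@(x-o))),4) for o,d in rs]
def cen(c,r):
    h=cv2.cvtColor(c["frame"],cv2.COLOR_RGB2HSV);m=((h[...,0]>95)&(h[...,0]<130)&(h[...,1]>70)).astype(np.uint8)
    k=np.zeros_like(m);k[r]=1;q=np.argwhere(m*k)[:,::-1].astype(np.float32);return cv2.minAreaRect(q)
a=cen(w,(slice(78,128),slice(315,358)));b=cen(s,(slice(158,178),slice(250,272)));print(a,b)
x=tri([wray(w,w,*a[0]),ray(s,*b[0])]);print(x,"angle",(x[0][2]-.0795)/.165)
print(x[0][:2])
```

```text
((338.1463623046875, 101.94403076171875), (38.07450485229492, 30.805334091186523), 77.19573211669922) ((260.5, 168.00001525878906), (7.2562971115112305, 10.78638744354248), 78.69007110595703)
(array([0.4238, 0.2043, 0.0815]), [0.0009, 0.0009]) angle 0.012121212121212132
[0.4238 0.2043]
```

The tab's top face is at z 0.0815, which is exactly the shut height, and the gripper is clear. Handing in.

```bash
python3 -c "
from workcell import ticket
print(ticket.job_done())"
```

```text
the job is handed in; nothing more can be done
None
```

The mini-centrifuge is ready to run: the aluminium rotor is snapped home on the spindle and the clear lid is shut over it. I handed the job in at about 26 s. Handing in gives no verdict, so what follows is from my own checks.

**Rotor:** I picked out the uncoloured rotor from the cyan, green and red look-alikes and gripped it by its hub. The first swing over stopped short because joint 6 reached its 180° limit. I turned the tool and levelled it before lowering the rotor onto the spindle. It met the balls about 10 mm above home, snapped through, then stopped hard with the tool at z 0.0747 m and 17 N. Camera views afterwards showed it level and centred to about 1 mm.

**Lid:** I closed it by pushing the tab forward along its arc with the shut fingers, and it sank the last part under its own weight. The tab's top face measured z 0.0815 m, which puts the lid at about 0.01 rad, within the 0.05 rad limit.

**Everything else:** The gripper ended clear of everything. The other bench items looked unmoved in the last pictures; I compared them by eye and did not measure them. No final check failed. The separate estimates of the spindle's position differed by about 2 to 4 mm, and I used the wrist-camera one.

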